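# Let two coin rolls out of the counter dispenser

### The job

The till needs change: let exactly one green and one orange coin roll out into the front tray of the coin-roll dispenser, in either order. Press the black pad at the back of the right key fully down with the fingertips so that its gate lifts, wait until the roll has run out, and let the key come up again. Leave the blue key alone, touch or pick up no coin roll, and do not push the other things on the counter about.

Things in the scene. Friction and masses are not known exactly. Their poses are not given: they have to be found in the camera images.
- coin_dispenser: coin-roll dispenser, fixed: grey casing 185 x 241 x 76 mm (about 115 mm high with its keys) with three sloping chutes side by side, 76 mm apart, their floors falling 0.36 rad to the front. Pick-up tray at the front, local x -0.078 to -0.012, over the whole width; keys at the back. Origin: on the counter, mid-width, under the gates; +x to the back (uphill), +y left seen from the front, z up. Position and yaw vary.
- orange_pad: black ribbed finger pad, 34 mm (x) by 46 mm (y), on the back end of the orange chute's key (76 mm left of, right of, or on the casing's middle line: the order varies): the place to press. Origin: centre of its upper face, about 110 mm above the counter at rest; z is normal to the face. At rest its back edge is higher (0.36 rad). Fully pressed, its centre is 20 mm lower and 7 mm further back.
- orange_key (a joint): seesaw key of the orange chute, rad: 0 at rest (pad up, gate at the front end down), 0.52 at its stop (pad down, gate up). A spring returns it: 3 N on the pad starts it, 5 N holds it down. From about 0.4 the front roll runs out in some 0.3 s while pins hold back the next; on release the gate shuts and the next roll runs down to it.
- green_pad: black ribbed finger pad, 34 mm (x) by 46 mm (y), on the back end of the green chute's key (76 mm left of, right of, or on the casing's middle line: the order varies): the place to press. Origin: centre of its upper face, about 110 mm above the counter at rest; z is normal to the face. At rest its back edge is higher (0.36 rad). Fully pressed, its centre is 20 mm lower and 7 mm further back.
- green_key (a joint): seesaw key of the green chute, rad: 0 at rest (pad up, gate at the front end down), 0.52 at its stop (pad down, gate up). A spring returns it: 3 N on the pad starts it, 5 N holds it down. From about 0.4 the front roll runs out in some 0.3 s while pins hold back the next; on release the gate shuts and the next roll runs down to it.
- blue_pad: black ribbed finger pad, 34 mm (x) by 46 mm (y), on the back end of the blue chute's key (76 mm left of, right of, or on the casing's middle line: the order varies): the place to press. Origin: centre of its upper face, about 110 mm above the counter at rest; z is normal to the face. At rest its back edge is higher (0.36 rad). Fully pressed, its centre is 20 mm lower and 7 mm further back.
- blue_key (a joint): seesaw key of the blue chute, rad: 0 at rest (pad up, gate at the front end down), 0.52 at its stop (pad down, gate up). A spring returns it: 3 N on the pad starts it, 5 N holds it down. From about 0.4 the front roll runs out in some 0.3 s while pins hold back the next; on release the gate shuts and the next roll runs down to it.
- orange_roll_a_mid (a point): middle of the front orange paper coin roll, a loose cylinder, 22 mm diameter, 64 mm long, its axis across the chute. It leans on the gate at the start.
- orange_roll_a: the same front orange roll as a body; its origin is on its skin and turns with it, so use the point.
- orange_roll_b_mid (a point): middle of the rear orange paper coin roll, a loose cylinder, 22 mm diameter, 64 mm long, its axis across the chute. It lies uphill of the front one at the start.
- orange_roll_b: the same rear orange roll as a body; its origin is on its skin and turns with it, so use the point.
- green_roll_a_mid (a point): middle of the front green paper coin roll, a loose cylinder, 24 mm diameter, 64 mm long, its axis across the chute. It leans on the gate at the start.
- green_roll_a: the same front green roll as a body; its origin is on its skin and turns with it, so use the point.
- green_roll_b_mid (a point): middle of the rear green paper coin roll, a loose cylinder, 24 mm diameter, 64 mm long, its axis across the chute. It lies uphill of the front one at the start.
- green_roll_b: the same rear green roll as a body; its origin is on its skin and turns with it, so use the point.
- blue_roll_a_mid (a point): middle of the front blue paper coin roll, a loose cylinder, 26 mm diameter, 64 mm long, its axis across the chute. It leans on the gate at the start.
- blue_roll_a: the same front blue roll as a body; its origin is on its skin and turns with it, so use the point.
- blue_roll_b_mid (a point): middle of the rear blue paper coin roll, a loose cylinder, 26 mm diameter, 64 mm long, its axis across the chute. It lies uphill of the front one at the start.
- blue_roll_b: the same rear blue roll as a body; its origin is on its skin and turns with it, so use the point.
- calculator_1: grey desk calculator 118 x 68 x 15 mm lying right of the work, loose; origin under its centre
- lip_pot: small pot with a red lid, 58 mm diameter, 50 mm high, loose, behind the dispenser; origin under its centre
- pos_terminal: tall till screen on a stand with a dark box before it, on the right half of the counter, fixed: keep the arm clear of it. Origin: under its stand. Also fixed: a dark upright post, 30 x 30 mm, floor to ceiling, between the robot and the counter at world x 0.32, y 0.01: an arm that starts on its far side must fold in close (within 0.3 m of the base axis) to swing past it.
Not all that is in view belongs to the job. Leave any turquoise look-alike of the orange_roll_a alone.

How it is judged:
By the outcome, as a careful person would: the job done as asked, in the order asked, and still so for the second after the job is handed in, with the robot touching nothing.
It also fails if it takes over 48 s, if anything falls off the work surface, if the arm or the gripper's body presses on something with over 40 N, if the wrist force passes 120 N, or if a joint passes its speed limit or range.

### The arm

A 6-joint arm with a two-finger parallel gripper is mounted at the origin on a cart in front of the work surface, level with it; the furniture and walls round the work are solid. World frame = base frame: x ahead of the robot, y to its left, z up, the work surface at z = 0. Lengths are in m, angles in rad, forces in N, time in s.
With the tool pointing down it reaches from about 0.275 to 0.85 m from the base axis. Payload 19 kg.
Tool frame: the origin (TCP) lies on the centre line of the jaws, within the pads' length; the fingertips stand 19 mm ahead of it and the grasp point (between the pads) is the TCP (bot.tip_extent is the distance from the TCP to the fingertips, in m); z points along the fingers, y is the direction in which the jaws open and shut (so a half turn about z gives the same grasp; the last joint's range is limited). The gripper opens to 85 mm and grips with 20 to 120 N. Pads are 22 mm wide; open, the fingers measure 114 mm over their backs; the gripper's body (76 mm by 85 mm) begins 54 mm behind the grasp point. The pads swing forward as they close: fully open they stand 13 mm farther back than shut.
Start: joints at [1.044, 0.15, 1.437, -0, 1.554, -0.134], TCP at [0.22, 0.531, 0.25] pointing down, gripper open.
Joint ranges: [-2.8, 2.8], [-0.68, 2.1], [0.12, 2.68], [-1.39, 4.53], [0.16, 2.79], [-2.81, 2.81]. Speed limits (rad/s): [1.89, 1.89, 2.22, 3.01, 3.01, 3.01].

### API

Orientations are given as a unit quaternion [x, y, z, w].
In Python, from rig import bot gives the robot as it stands.
- The arm moves only by the shell command python3 -m crank 'ROWS' [FORCE]. ROWS is JSON, a list of rows, each a list of 3 entries, a list of its own where there are three numbers: the shift along the world's x, y, z in mm, then the turn about the world's z in rad, then the opening in per cent of the stroke, from 0 (shut) to 100 (fully open). In form: [[[x, y, z], yaw, claw], ...]. A call has 1 to 8 rows; each row shifts and turns the commanded pose from where the row before left it; what a row does not reach is not made up. A row lasts 1/12 s, in which the tool goes at most 41.7 mm and 7.16 degrees, less where a joint would pass 70% of its speed; a pose out of reach is approached as far as the arm can. A call is refused whole if a number of a shift passes 41.7 or a number of a turn 0.125, either way. A call with a gripper value outside its range is refused whole. The fingers move at their own pace and stop on an object; FORCE is the grip in N (left out, the last holds). Time passes only in rows, so rows that do not move let the fingers close. It gives the time, the measured TCP pose, the force and the opening at its end, in the units of the state.
- bot.get_state(): the state, without advancing time (a new reading comes with each control period).
- bot.read_camera(name): name is "scene" or "top"; returns (picture, depth): 420x560x3 uint8, red, green, blue; 420x560 float32, m along the optical axis (not along the pixel's ray), 0 where there is no reading.
- bot.calibration(name): a dict with "mtx" (3x3 intrinsics, pixels), "extrinsics" (4x4, takes a point from world to camera coordinates). Camera axes: x right, y down, z forward; pixel columns grow to the right and rows downward; lengths in m; the calibration is good to about 2 mm. A picture is of the moment at which its call begins. calibration takes no time and is no camera call.
- bot.finish_job(): hands the job in, once; it reports no verdict.
The state is a dict: "time": time; "joint_positions": joint angles; "joint_vel": joint speeds; "joint_torque": joint torques, N m; "ee_pos": TCP position; "ee_rot": TCP orientation; "ft_force": force on the tool from outside, world axes, zero at the start; "torque": the same for the moment, N m; "gripper_width": opening from 0.0 (shut) to 1.0 (fully open).
Only numpy, scipy, OpenCV 4.12 (cv2) and the standard library are available. Lean on these libraries where they do the work, as an engineer would, in place of code of your own. Each camera call takes 0.05 s, during which the arm holds its last target. There are 200 camera calls.

## Working session

There is one attempt and no reset: what is moved stays moved. The work goes in short steps, Python scripts to look and compute and a shell command to move; the robot and the scene stay as the last step left them, time stands still between calls to the robot, and variables do not carry over. Pictures are saved under pics/ and viewed, about 8 in all and at most 12, crops included, and the job is handed in when it is done.

```bash
mkdir -p pics; python3 - <<'E'
from rig import bot
import cv2,numpy as np
for n in("scene","top"):
    p,d=bot.read_camera(n); np.savez(n+"0.npz",p=p,d=d)
    cv2.imwrite(f"pics/{n}0.png",p[:,:,::-1])
    c=bot.calibration(n); print(n,np.round(c["mtx"],1).tolist(),np.round(c["extrinsics"],3).tolist())
print(bot.get_state(),bot.tip_extent)
E
```

```text
scene [[532.2, 0.0, 285.2], [0.0, 532.2, 204.6], [0.0, 0.0, 1.0]] [[0.885, -0.465, -0.01, -0.502], [-0.204, -0.369, -0.907, 0.239], [0.418, 0.805, -0.421, 1.162], [0.0, 0.0, 0.0, 1.0]]
top [[469.9, 0.0, 278.0], [0.0, 469.9, 215.7], [0.0, 0.0, 1.0]] [[-0.021, -1.0, -0.007, 0.058], [-0.986, 0.022, -0.167, 0.578], [0.167, 0.004, -0.986, 1.227], [0.0, 0.0, 0.0, 1.0]]
{'time': 0.1, 'joint_positions': array([ 1.04397534e+00,  1.50951466e-01,  1.43792903e+00, -2.15978554e-05,
        1.55379547e+00, -1.34014025e-01]), 'joint_vel': array([ 3.05953773e-04, -8.22362366e-05, -1.01820520e-03,  9.58664930e-04,
        7.76854750e-04,  7.45931774e-04]), 'joint_torque': array([ 6.22549924e-03, -7.14387560e+01, -5.71798468e+01, -3.08842109e-04,
        7.28137151e-03, -1.49377152e-04]), 'ee_pos': array([0.22003638, 0.53102917, 0.24974589]), 'ee_rot': array([ 1.95143009e-01,  9.80774649e-01, -5.15857639e-04, -1.65520022e-04]), 'ft_force': array([ 0.5480842 , -0.04596881, -0.35444122]), 'torque': array([-0.0259872 ,  0.02129321, -0.03383589]), 'gripper_width': 0.9995726196388731} 0.019
```

View pics/scene0.png

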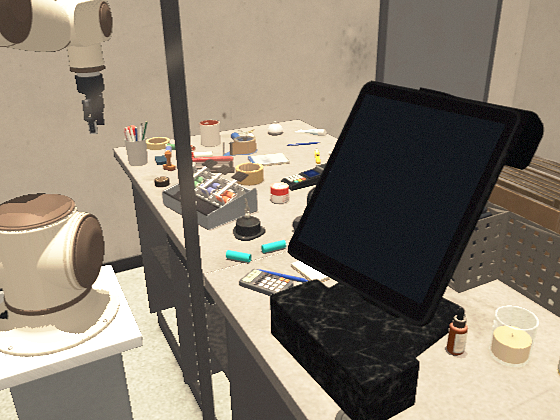

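View pics/top0.png

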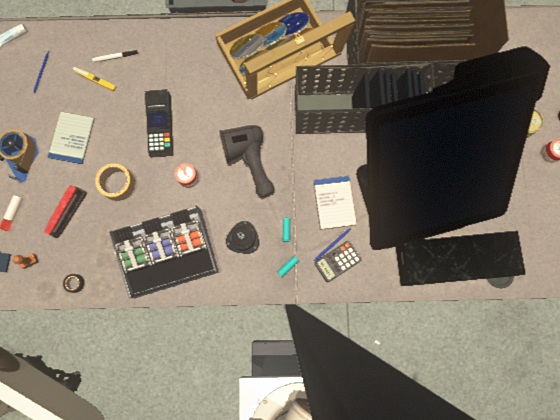

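The scene view shows the dispenser at about (210,195). The top view shows it at about (162,250), with green on the left, blue in the middle and orange on the right. The two turquoise rolls at (286,230) and (288,266) are the look-alikes. Next I'll enlarge the keys and measure them.

```bash
cat > h.py <<'E'
import numpy as np
from rig import bot
def cloud(n,d):
    c=bot.calibration(n);K=c["mtx"];T=np.linalg.inv(c["extrinsics"])
    v,u=np.mgrid[:d.shape[0],:d.shape[1]]
    P=np.stack([(u-K[0,2])/K[0,0]*d,(v-K[1,2])/K[1,1]*d,d],-1)
    return P@T[:3,:3].T+T[:3,3]
def pix(n,X):
    c=bot.calibration(n);q=(np.c_[X,np.ones(len(X))]@np.array(c["extrinsics"]).T)[:,:3]@np.array(c["mtx"]).T
    return q[:,:2]/q[:,2:]
E
python3 - <<'E'
from h import *
import cv2
z=np.load("top0.npz");p,d=z["p"],z["d"]
W=cloud("top",d)
x0,y0,x1,y1=100,195,230,305
cv2.imwrite("pics/c1.png",cv2.resize(p[y0:y1,x0:x1,::-1],None,fx=6,fy=5.4,interpolation=cv2.INTER_CUBIC))
m=np.zeros(d.shape,bool);m[195:305,95:230]=1
b=m&(W[...,2]>0.02)&(W[...,2]<.14)
r=cv2.minAreaRect(W[b][:,:2].astype(np.float32)*1000);print(r,cv2.boxPoints(r).round())
hi=m&(W[...,2]>0.095)
n,l,s,c=cv2.connectedComponentsWithStats(hi.astype(np.uint8))
for i in range(1,n):
    if s[i,4]>10: print(c[i].round(1),s[i],W[l==i].mean(0).round(4),W[l==i].max(0).round(3),W[l==i].min(0).round(3))
E
```

```text
((540.5177612304688, 368.33074951171875), (290.4641418457031, 243.242919921875), 15.637001991271973) [[368. 446.]
 [433. 212.]
 [713. 290.]
 [648. 525.]]
[181.3 218.9] [171 209  20  26 287] [0.5629 0.2924 0.1253] [0.591 0.322 1.307] [0.366 0.041 0.095]
[152.8 227.2] [142 217  21  26 287] [0.5425 0.3634 0.1299] [0.571 0.397 1.307] [0.366 0.041 0.095]
[124.3 235.6] [113 226  22  24 290] [0.5231 0.4367 0.1255] [0.55  0.47  1.307] [0.366 0.041 0.095]
[142.8 244.5] [140 242   6   6  22] [0.5024 0.3968 0.0994] [0.51  0.405 0.106] [0.496 0.39  0.096]
[115.7 252.2] [115 249   3   7  11] [0.4841 0.4659 0.1002] [0.493 0.47  0.104] [0.477 0.464 0.095]
```

View pics/c1.png

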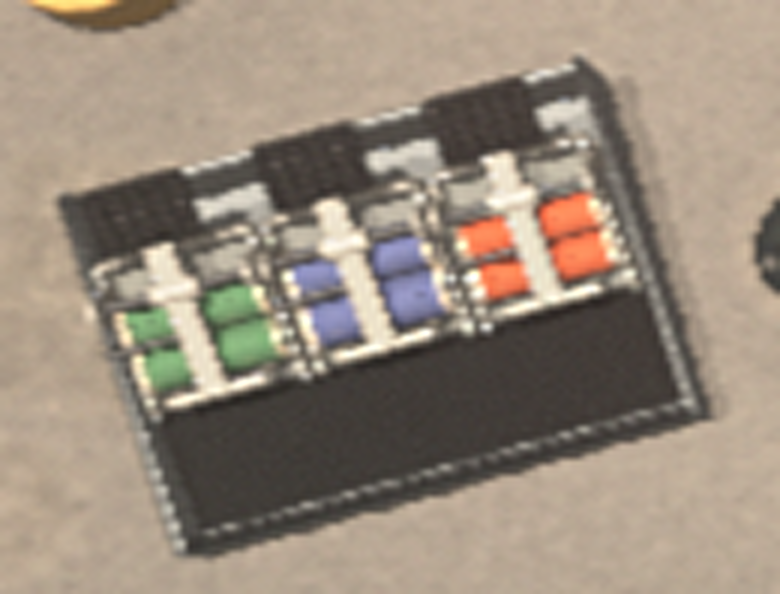

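The crop shows the three black pads: green at about px (123,235), blue at (152,226) and orange at (181,217). They match the roll colours in their chutes. Each pad now gets a clean fit.

```bash
python3 - <<'E'
from h import *
import cv2
z=np.load("top0.npz");p,d=z["p"],z["d"];W=cloud("top",d)
dark=p.max(-1)<75
C={}
for n,(u,v) in dict(green=(123.3,234.8),blue=(152,226),orange=(181,217.2)).items():
    m=np.zeros(d.shape,bool);m[int(v)-14:int(v)+15,int(u)-14:int(u)+15]=1
    m&=dark&(W[...,2]>.092)&(W[...,2]<.14)
    k,l,s,c=cv2.connectedComponentsWithStats(m.astype(np.uint8));i=1+s[1:,4].argmax();q=W[l==i]
    r=cv2.minAreaRect(q[:,:2].astype(np.float32)*1000)
    C[n]=q.mean(0);print(n,s[i,4],q.mean(0).round(4),q[:,2].min().round(3),q[:,2].max().round(3),np.round(r[0]),np.round(r[1]),r[2])
a=C['green']-C['orange'];print('yaw',np.arctan2(-a[0],a[1]),np.linalg.norm(a[:2]))
E
```

```text
green 189 [0.5288 0.444  0.1109] 0.1 0.122 [529. 444.] [29. 45.] 12.754934310913086
blue 176 [0.5491 0.3712 0.1111] 0.103 0.12 [549. 370.] [29. 44.] 12.790502548217773
orange 156 [0.5693 0.2978 0.1106] 0.1 0.12 [570. 298.] [28. 44.] 15.293580055236816
yaw 0.2698692571962058 0.1516492142684562
```

```bash
python3 -m crank '[[[38,-11,0],0.083,0],[[38,-11,0],0.083,0],[[38,-11,0],0.083,0],[[38,-11,0],0.083,0],[[38,-11,0],0.083,0],[[38,-11,0],0.083,0],[[38,-11,0],0.083,0],[[38,-11,0],0.083,0]]'; python3 -m crank '[[[0,0,0],0,0],[[0,0,0],0,0]]'; python3 -c "
from rig import bot
print(bot.get_state())"
```

```text
time: 0.77
ee_pos: [0.5258, 0.4422, 0.2499]
ee_rot: [-0.137, 0.991, -0.0, -0.0]
ft_force: [0.1, 0.6, 0.3]
gripper_width: 0.005
time: 0.93
ee_pos: [0.5257, 0.442, 0.2488]
ee_rot: [-0.134, 0.991, -0.0, -0.001]
ft_force: [0.7, 0.5, -0.1]
gripper_width: 0.001
{'time': 0.9333, 'joint_positions': array([ 5.87125500e-01,  3.88913665e-01,  1.14130443e+00, -1.23427262e-04,
        1.61332964e+00, -1.25226722e+00]), 'joint_vel': array([ 0.04559328, -0.03753486,  0.02989817,  0.00819793,  0.00123857,
        0.04147533]), 'joint_torque': array([ -4.53848675, -91.11246586, -59.50469971,  -0.43726869,
        -0.13827233,  -1.42577168]), 'ee_pos': array([0.52571987, 0.44201751, 0.24884084]), 'ee_rot': array([-1.33892256e-01,  9.90995411e-01, -4.83129720e-04, -8.52041872e-04]), 'ft_force': array([ 0.69297493,  0.52739555, -0.1186086 ]), 'torque': array([-0.02811584, -0.04883729, -0.00131043]), 'gripper_width': 0.0007730353221914712}
```

```bash
python3 -m crank '[[[6,3,-30],0,0],[[0,0,-35],0,0],[[0,0,-30],0,0],[[0,0,-9],0,0],[[0,0,0],0,0],[[0,0,0],0,0]]'; python3 - <<'E'
from h import *
import cv2
s,_=bot.read_camera("scene");t,_=bot.read_camera("top")
a=cv2.resize(s[100:235,130:290],(640,540),interpolation=2)
cv2.imwrite("pics/a1.png",a[:,:,::-1])
E
```

```text
time: 1.43
ee_pos: [0.5298, 0.4468, 0.1477]
ee_rot: [-0.135, 0.991, 0.0, 0.0]
ft_force: [0.8, 0.6, 0.3]
gripper_width: 0.004
```

View pics/a1.png

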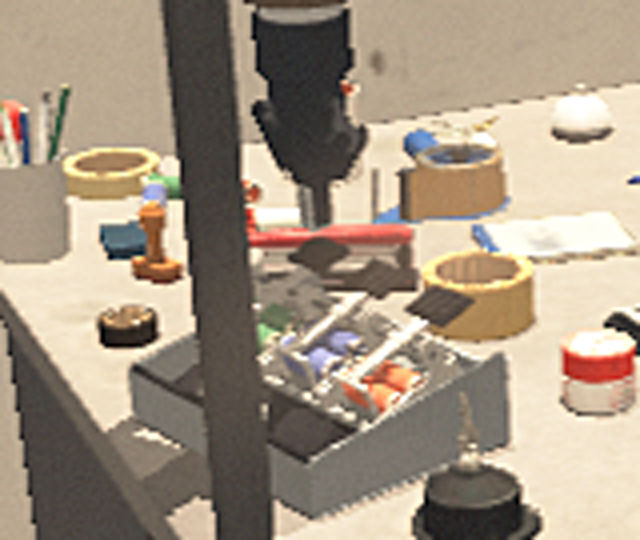

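The fingertips at about (315,225) hang right over the green pad at about (320,252). I'll press it now.

```bash
python3 -m crank '[[[0,-1,-14],0,0],[[1,0,-7],0,0],[[2,0,-7],0,0],[[2,1,-6],0,0],[[0,0,-4],0,0],[[0,0,0],0,0]]'
```

```text
time: 2.03
ee_pos: [0.5356, 0.4466, 0.1111]
ee_rot: [-0.135, 0.991, 0.0, 0.001]
ft_force: [-8.7, -5.1, 24.6]
gripper_width: -0.001
```

```bash
python3 -m crank '[[[0,0,0],0,0],[[0,0,0],0,0],[[0,0,0],0,0],[[0,0,0],0,0],[[0,0,0],0,0]]'; python3 - <<'E'
from h import *
import cv2
s,_=bot.read_camera("scene");t,_=bot.read_camera("top")
a=cv2.resize(s[160:235,160:270],None,fx=4,fy=4,interpolation=2);b=cv2.resize(t[200:300,100:220],None,fx=3,fy=3,interpolation=2)
o=np.zeros((300,800,3),np.uint8);o[:,:440]=a;o[:,440:]=b
cv2.imwrite("pics/a2.png",o[:,:,::-1])
E
```

```text
time: 2.45
ee_pos: [0.5356, 0.4465, 0.1111]
ee_rot: [-0.135, 0.991, 0.0, 0.001]
ft_force: [-8.6, -4.0, 26.8]
gripper_width: -0.001
```

View pics/a2.png

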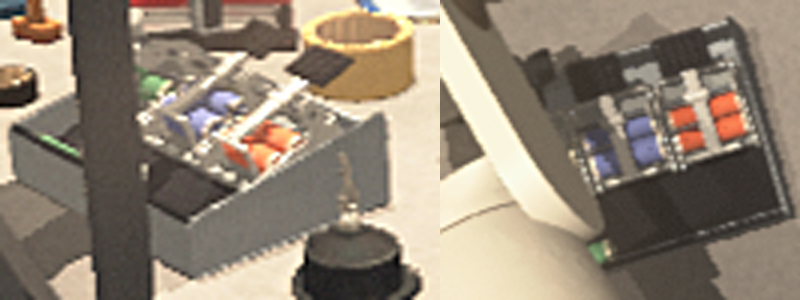

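The green roll lies in the tray at left (45,140) and right (600,250). I'll release the key and go to a point above the orange pad, which is +37 mm in x and −148 mm in y.

```bash
python3 -m crank '[[[-2,0,10],0,0],[[-2,0,15],0,0],[[0,0,35],0,0],[[10,-37,0],0,0],[[10,-37,0],0,0],[[11,-37,0],0,0],[[10,-37,0],0,0],[[0,0,0],0,0]]';python3 -m crank '[[[0,0,0],0,0],[[0,0,0],0,0]]'; python3 - <<'E'
from h import *
import cv2
s,_=bot.read_camera("scene");t,_=bot.read_camera("top")
a=cv2.resize(s[135:235,160:270],None,fx=4,fy=4,interpolation=2);b=cv2.resize(t[190:300,100:220],None,fx=3,fy=3.6364,interpolation=2)
o=np.zeros((400,800,3),np.uint8);o[:,:440]=a;o[:,440:]=b[:400]
cv2.imwrite("pics/a3.png",o[:,:,::-1])
E
```

```text
time: 3.22
ee_pos: [0.5739, 0.2926, 0.1684]
ee_rot: [-0.133, 0.991, -0.001, 0.0]
ft_force: [-0.9, 0.1, -0.5]
gripper_width: -0.0
time: 3.38
ee_pos: [0.5722, 0.2983, 0.1683]
ee_rot: [-0.135, 0.991, 0.0, -0.0]
ft_force: [0.2, 0.7, -0.0]
gripper_width: -0.001
```

View pics/a3.png

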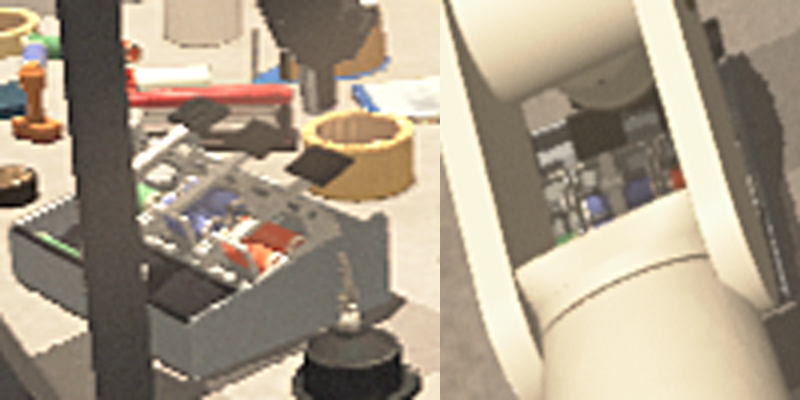

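The green pad is up again at (200,110) and the tool is over the orange pad at (320,165). I'll press orange with the same profile.

```bash
python3 -m crank '[[[0,0,-20],0,0],[[0,0,-14],0,0],[[1,0,-7],0,0],[[2,0,-7],0,0],[[2,1,-6],0,0],[[0,0,-4],0,0],[[0,0,0],0,0],[[0,0,0],0,0]]';python3 -m crank '[[[0,0,0],0,0],[[0,0,0],0,0],[[0,0,0],0,0],[[0,0,0],0,0]]'; python3 - <<'E'
from h import *
import cv2
s,_=bot.read_camera("scene")
cv2.imwrite("pics/a4.png",cv2.resize(s[135:235,160:270],None,fx=5,fy=5,interpolation=2)[:,:,::-1])
E
```

```text
time: 4.15
ee_pos: [0.5774, 0.2997, 0.1114]
ee_rot: [-0.135, 0.991, 0.0, 0.001]
ft_force: [-3.6, 1.5, 10.7]
gripper_width: -0.004
time: 4.48
ee_pos: [0.5774, 0.2998, 0.1115]
ee_rot: [-0.135, 0.991, 0.0, 0.001]
ft_force: [-4.3, 2.4, 10.1]
gripper_width: -0.001
```

View pics/a4.png

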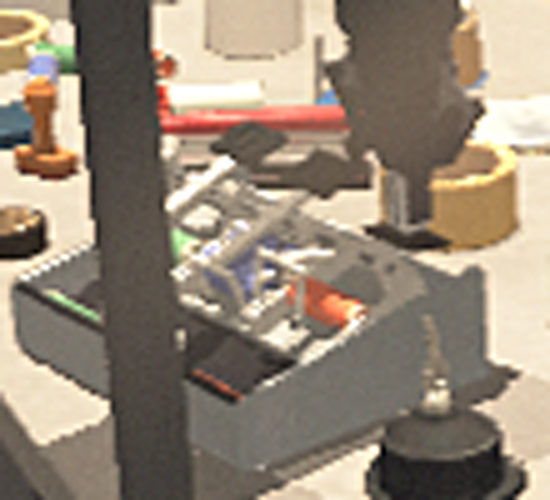

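The orange roll has run out and lies in the tray at (215,382). I'll release the key and retreat up and away to the left so the view is clear.

```bash
python3 -m crank '[[[-2,0,10],0,0],[[-2,0,15],0,0],[[0,0,35],0,0],[[0,0,38],0,0],[[-15,30,20],0,0],[[-25,30,0],0,0],[[-25,30,0],0,0],[[-25,30,0],0,0]]';python3 -m crank '[[[-30,25,0],0,0],[[-30,25,0],0,0],[[-30,25,0],0,0],[[-30,20,0],0,0],[[-30,10,0],0,0],[[-20,10,0],0,0],[[0,0,0],0,0],[[0,0,0],0,0]]'; python3 - <<'E'
from h import *
import cv2
s,_=bot.read_camera("scene");t,_=bot.read_camera("top")
a=cv2.resize(s[135:235,160:270],None,fx=4,fy=4,interpolation=2);b=cv2.resize(t[200:300,100:220],(360,400),interpolation=2)
cv2.imwrite("pics/a5.png",np.hstack([a,b])[:,:,::-1])
E
```

```text
time: 5.2
ee_pos: [0.4821, 0.4202, 0.2293]
ee_rot: [-0.135, 0.991, 0.0, 0.001]
ft_force: [0.4, 0.2, -0.5]
gripper_width: -0.005
time: 5.87
ee_pos: [0.3121, 0.5348, 0.229]
ee_rot: [-0.136, 0.991, 0.0, 0.0]
ft_force: [0.3, -0.0, -1.0]
gripper_width: 0.002
```

View pics/a5.png

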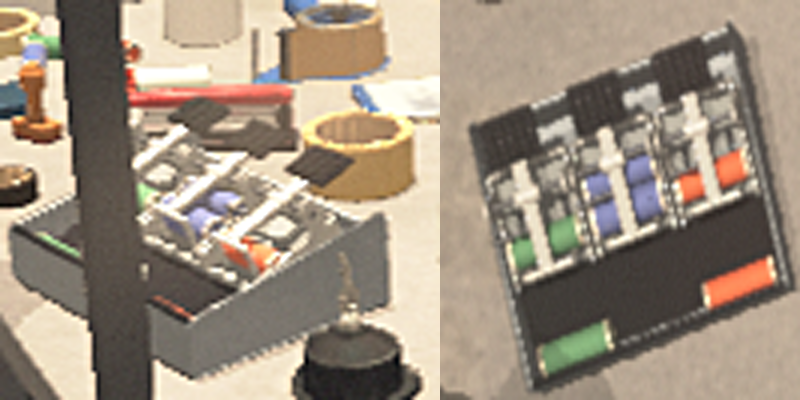

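The tray holds one green roll at (573,347) and one orange roll at (738,282). The second rolls rest at their gates, both blue rolls are in place and all the pads are up.

```bash
python3 -c "
from rig import bot
print(bot.finish_job())"
```

```text
the job is handed in; nothing more can be done
None
```

I pressed the green key and then the orange key, each once with shut fingertips, and let both come up again. The job was handed in at about 6 s on the robot's clock.

**Last pictures:** These show exactly one green and one orange roll in the tray. The second green and orange rolls lean on their closed gates, both blue rolls are in place, and all three pads are up. The arm was clear of everything.

**Forces:** The wrist readings were about 28 N on green and 11 N on orange. Green was pushed harder against its stop than it needed, but well under the limits.

No check failed or disagreed. I did not re-measure the calculator, the pot or the turquoise rolls at the end, but the tool never went near them.

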